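Open the soap tin for inspection

TASK

A soap bar has been left on the white lid of the red tin. First set that bar down flat on the floor of the empty half of the blue crate and let go of it, then lift the lid off the tin and lay it, right way up, on the middle of the black mat. Leave the tin standing where it is, drop nothing, and do not disturb the label dispenser or tape roll.

Things in the scene. Friction and masses are not known exactly. Their poses are not given: they have to be found in the camera images.
- tin: Red, open-topped rectangular tin, loose, 108 (x) by 42 (y) by 60 mm high, walls 3 mm, two amber bars inside up to 43 mm high; about 0.45 kg. Origin: centre of its underside; x along its length, z up.
- lid: White slip-on lid, loose, 118 (x) by 52 (y) by 18 mm high, 80 g: flat top, no knob, with a 15 mm deep skirt (walls 3 mm) around the tin's rim with 2 mm play. Grip the skirt across its 52 mm width. Origin: centre of the skirt's lower edge; x along its length, z up. On the tin its origin is 45 mm and its top 63 mm above the table.
- bar: Amber soap bar, loose, 60 (x) by 40 (y) by 25 mm high, about 70 g, at first lying flat on the lid at some angle to it. Origin: centre of its underside; z up.
- crate: Blue open crate, fixed, 300 (x) by 220 (y) by 60 mm high outside, walls and floor 4 mm. Origin: centre of its underside. Its +x half holds packed amber bars (from x = +28 mm on, up to 54 mm above the table); the -x half is empty (x from -146 to +28 mm, y from -106 to +106 mm).
- crate_space (a point): Centre of the crate's empty half, on its floor (4 mm above the table); axes as the crate's.
- mat: Flat black rubber mat, fixed, 220 (x) by 200 (y) by 4 mm thick. Origin: centre of its underside.
- dispenser: Bystander: label dispenser, white base 110 by 50 mm, lime-green body, 78 mm high, loose. Origin: centre of its underside.
- tape: Bystander: amber tape roll lying flat, 90 mm across, 48 mm high, loose. Origin: centre of its underside.

How it is judged:
By the outcome, as a careful person would: the job done as asked, in the order asked, and still so for the second after the job is handed in, with the robot touching nothing.
It also fails if it takes over 61 s, if anything falls off the work surface, if the arm or the gripper's body presses on something with over 40 N, if the wrist force passes 120 N, or if a joint passes its speed limit or range.

ROBOT

A 6-joint arm with a two-finger parallel gripper is mounted at the origin on the work surface. World frame = base frame: x ahead of the robot, y to its left, z up, the work surface at z = 0. Lengths are in m, angles in rad, forces in N, time in s.
With the tool pointing down it reaches from about 0.375 to 0.975 m from the base axis. Payload 3.8 kg.
Tool frame: the origin (TCP) lies on the centre line of the jaws, within the pads' length; the fingertips stand 25 mm ahead of it and the grasp point (between the pads) lies 6 mm ahead of it; y points along the fingers, z is the direction in which the jaws open and shut, and the axes are right-handed (so a half turn about y gives the same grasp; the last joint's range is limited). The gripper opens to 85 mm and grips with 20 to 120 N. Pads are 22 mm wide; open, the fingers measure 114 mm over their backs; the gripper's body (76 mm by 85 mm) begins 54 mm behind the grasp point. The pads swing forward as they close: fully open they stand 13 mm farther back than shut.
Start: joints at [-1.314, 0.264, 1.604, -0, 1.274, -0.037], TCP at [0.195, -0.646, 0.256] pointing down, gripper open.
Joint ranges: [-2.63, 2.63], [-0.94, 2.18], [0.31, 2.57], [-1.31, 4.45], [0, 2.66], [-2.55, 2.55]. Speed limits (rad/s): [2.57, 2.57, 3.14, 3.14, 3.14, 3.14].

INTERFACE

Orientations are given as a rotation vector (axis times angle).
In Python, from workcell import bot gives the robot as it stands.
- The arm moves only by the shell command python3 -m jog 'ROWS' [FORCE]. ROWS is JSON, a list of rows, each a list of 5 numbers: the shift along the world's x, y, z in mm, then the turn about the world's z in degrees, then the finger opening in mm, from 0 to 85.4. A call has exactly 10 rows; each row is the pose to reach, as a shift and turn from the pose commanded when the call began; what a row does not reach only later rows make up. A row lasts 1/8 s, in which the tool goes at most 62.5 mm and 10.7 degrees, less where a joint would pass 70% of its speed; a pose out of reach is approached as far as the arm can. A call with a gripper value outside its range is refused whole. The fingers move at their own pace and stop on an object; FORCE is the grip in N (left out, the last holds). Time passes only in rows, so rows that repeat a pose let the fingers close, or fill a call up. It gives the time, the measured TCP pose, the force and the opening at its end, in the units of the state.
- bot.read_state(): the state, without advancing time (a new reading comes with each control period).
- bot.read_camera(name): name is "scene" or "top" or "wrist"; returns a dict with "pixels" (400x640x3 uint8, red, green, blue), "fx", "fy", "cx", "cy" (pixels), "R" (3x3) and "t" (3): a world point X has camera coordinates R X + t. Camera axes: x right, y down, z forward; pixel columns grow to the right and rows downward; lengths in m; the calibration is good to about 2 mm. A picture is of the moment at which its call begins. There is no depth.
- bot.finish_job(): hands the job in, once; it reports no verdict.
The state is a dict: "time": time; "q": joint angles; "joint_vel": joint speeds; "joint_torque": joint torques, N m; "tool_pos": TCP position; "tcp_rot": TCP orientation; "wrist_force": force on the tool from outside, world axes, zero at the start; "torque": the same for the moment, N m; "width": opening from 0.0 (shut) to 1.0 (fully open).
Only numpy, scipy, OpenCV 4.12 (cv2) and the standard library are available. Lean on these libraries where they do the work, as an engineer would, in place of code of your own. Each camera call takes 0.05 s, during which the arm holds its last target.

## Working session

There is one attempt and no reset: what is moved stays moved. The work goes in short steps, Python scripts to look and compute and a shell command to move; the robot and the scene stay as the last step left them, time stands still between calls to the robot, and variables do not carry over. Pictures are saved under pics/ and viewed, and the job is handed in when it is done.

```bash
ls; mkdir -p pics; cat > h.py <<'E'
import numpy as np, cv2
from workcell import bot
def shot(cam,name):
    c=bot.read_camera(cam); cv2.imwrite(f'pics/{name}.png',c['pixels'][:,:,::-1]); 
    np.savez(f'pics/{name}.npz',**{k:np.array(v) for k,v in c.items()}); return c
def load(name): return dict(np.load(f'pics/{name}.npz'))
def ray(c,u,v,z):
    R=np.array(c['R']);t=np.array(c['t']);o=-R.T@t
    d=R.T@np.array([(u-c['cx'])/c['fx'],(v-c['cy'])/c['fy'],1]); s=(z-o[2])/d[2]; return o+s*d
def proj(c,X):
    p=np.array(c['R'])@np.array(X)+np.array(c['t']); return np.array([c['fx']*p[0]/p[2]+c['cx'],c['fy']*p[1]/p[2]+c['cy']])
E
python3 - <<'E'
from h import *
s=bot.read_state(); print({k:np.round(v,3) for k,v in s.items()})
for n in ['top','scene','wrist']:
    c=shot(n,n+'0'); R=np.array(c['R']); print(n,c['fx'],c['cx'],c['cy'],-R.T@np.array(c['t']),R.round(2).tolist())
E
```

```text
pics
{'time': np.float64(0.0), 'q': array([-1.314,  0.265,  1.605,  0.   ,  1.274, -0.037]), 'joint_vel': array([-0.   , -0.002,  0.   ,  0.   , -0.002,  0.002]), 'joint_torque': array([-1.0000e-03, -5.1512e+01, -3.6732e+01,  0.0000e+00,  1.3000e-02,
        0.0000e+00]), 'tool_pos': array([ 0.195, -0.645,  0.255]), 'tcp_rot': array([-0.306,  2.066, -2.061]), 'wrist_force': array([-0.122,  0.244,  0.324]), 'torque': array([-0.005,  0.018,  0.047]), 'width': np.float64(0.999)}
top 401.22254338721683 318.04533533829516 203.77307239728282 [0.46450376 0.01007147 0.90646162] [[-0.0, -1.0, -0.0], [-0.99, 0.0, -0.15], [0.15, 0.0, -0.99]]
scene 461.44743268503504 315.6685780759918 207.0728590857417 [1.38667831 0.08409003 0.78187112] [[-0.12, 0.99, 0.02], [0.66, 0.09, -0.75], [-0.74, -0.08, -0.67]]
wrist 301.503972228704 321.28696926968126 194.17915091577552 [ 0.27240451 -0.62252477  0.37302598] [[0.29, -0.96, -0.0], [-0.91, -0.28, 0.31], [-0.3, -0.09, -0.95]]
```

View pics/top0.png

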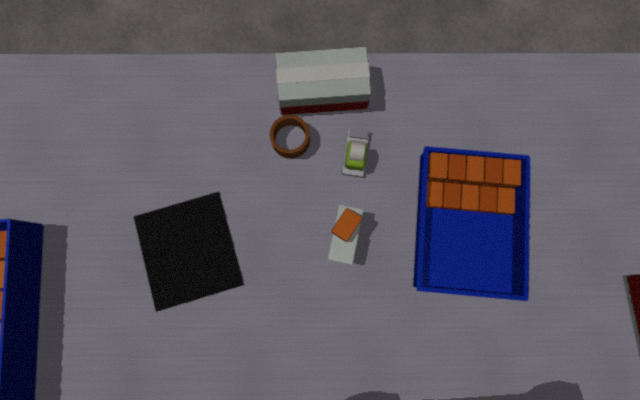

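View pics/scene0.png

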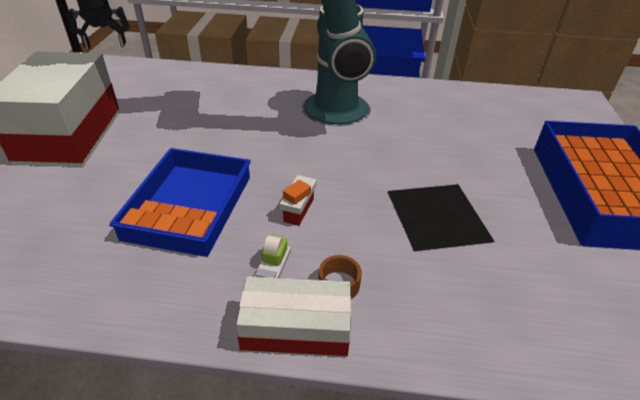

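View pics/wrist0.png

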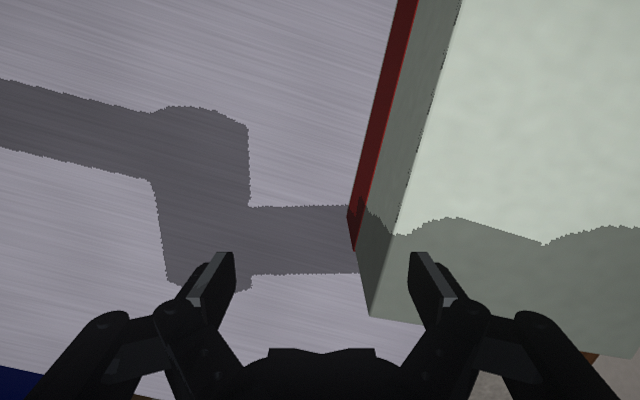

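The top view shows the lid at about (346,235) with the amber bar on it at (347,224). The crate is at (473,223) with its empty half toward the robot, the mat at (189,251), the dispenser at (356,155) and the tape at (290,137). The wrist view shows a large red and white box close to the gripper on the right, so I need to keep clear of it when leaving.

```bash
cat > meas.py <<'E'
from h import *
def comps(mask,roi,minA=60):
    m=np.zeros_like(mask);x0,y0,x1,y1=roi;m[y0:y1,x0:x1]=mask[y0:y1,x0:x1]
    cs,_=cv2.findContours(m,cv2.RETR_EXTERNAL,cv2.CHAIN_APPROX_NONE)
    return sorted([c for c in cs if cv2.contourArea(c)>minA],key=cv2.contourArea,reverse=True)
def rect(c,cont,z):
    P=np.array([ray(c,u,v,z)[:2] for u,v in cont.reshape(-1,2)])*1000
    (cx,cy),(w,h),a=cv2.minAreaRect(P.astype(np.float32))
    if w<h: w,h,a=h,w,a+90
    return dict(c=(round(cx,1),round(cy,1)),L=round(w,1),W=round(h,1),ang=round((a+90)%180-90,1))
def masks(c):
    hsv=cv2.cvtColor(c['pixels'],cv2.COLOR_RGB2HSV);H,S,V=cv2.split(hsv)
    return dict(amber=((H<15)&(S>150)&(V>110)).astype(np.uint8)*255, blue=((H>105)&(H<130)&(S>150)).astype(np.uint8)*255,
      black=(V<50).astype(np.uint8)*255, white=((H>28)&(H<90)&(V>120)&(S<60)).astype(np.uint8)*255,
      red=((H<8)|(H>172)).astype(np.uint8)*255&((S>150)&(V<=140)).astype(np.uint8)*255)
E
python3 - <<'E'
from meas import *
c=load('top0');M=masks(c)
for nm,roi,z in [('amber',(325,200,370,250),.088),('blue',(400,130,550,310),.06),('black',(120,180,260,320),.004),('white',(320,195,375,275),.063)]:
    for k in comps(M[nm],roi)[:2]: print(nm,cv2.boundingRect(k),rect(c,k,z))
u=cv2.bitwise_or(M['white'],M['amber'])
for k in comps(u,(320,195,375,275))[:1]: print('lid+bar',rect(c,k,.063))
cv2.imwrite('pics/crop.png',cv2.resize(c['pixels'][110:290,270:410,::-1],None,fx=4,fy=4)[:600])
print(c['pixels'][245,345],c['pixels'][262,340])
E
```

```text
amber (332, 209, 30, 32) {'c': (546.8, -48.0), 'L': 57.8, 'W': 37.2, 'ang': -33.9}
blue (414, 147, 116, 154) {'c': (555.8, -317.6), 'L': 309.2, 'W': 237.0, 'ang': -5.4}
black (134, 192, 109, 119) {'c': (498.1, 301.9), 'L': 218.4, 'W': 198.7, 'ang': 16.6}
white (328, 236, 30, 28) {'c': (500.4, -40.2), 'L': 59.4, 'W': 51.5, 'ang': -11.7}
lid+bar {'c': (500.4, -40.2), 'L': 59.4, 'W': 51.5, 'ang': -11.7}
[143 148 142] [118 116 120]
```

View pics/crop.png

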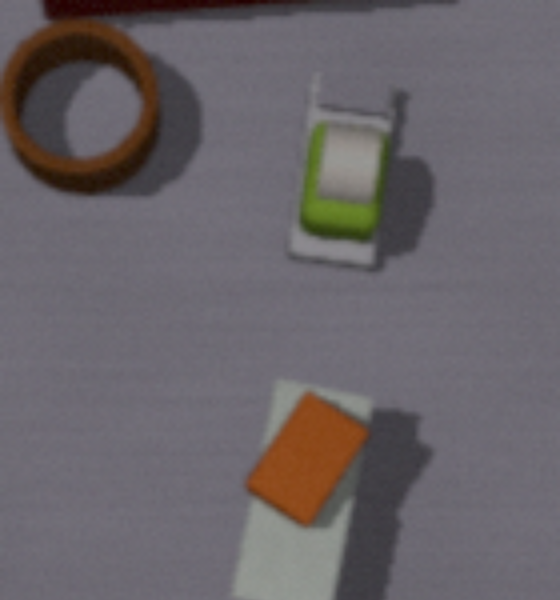

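```bash
python3 - <<'E'
from meas import *
from scipy.spatial.transform import Rotation as Ro
s=bot.read_state();R=Ro.from_rotvec(s['tcp_rot']).as_matrix();print(R.round(3).tolist(), 'jaw ang',np.degrees(np.arctan2(R[1,2],R[0,2])))
c=load('scene0');M=masks(c)
for k in comps(M['amber'],(275,170,325,210),20)[:2]: print(cv2.boundingRect(k),rect(c,k,.088))
hsv=cv2.cvtColor(c['pixels'],cv2.COLOR_RGB2HSV)
t=load('top0')
for u,v in [(472,250)]: print('floor',ray(t,u,v,.004))
for X in [(.5468,-.048,.088)]: print(proj(c,X))
a=cv2.resize(t['pixels'][135:310,400:545,::-1],None,fx=3,fy=3)
cv2.imwrite('pics/crate.png',a)
E
```

```text
[[-0.957, -0.0, 0.29], [-0.29, 0.002, -0.957], [-0.0, -1.0, -0.002]] jaw ang -73.16729562227799
(284, 180, 27, 24) {'c': (561.4, -47.9), 'L': 69.4, 'W': 52.3, 'ang': -35.0}
floor [ 0.49649426 -0.3336291   0.004     ]
[298.10413029 186.99008331]
```

View pics/crate.png

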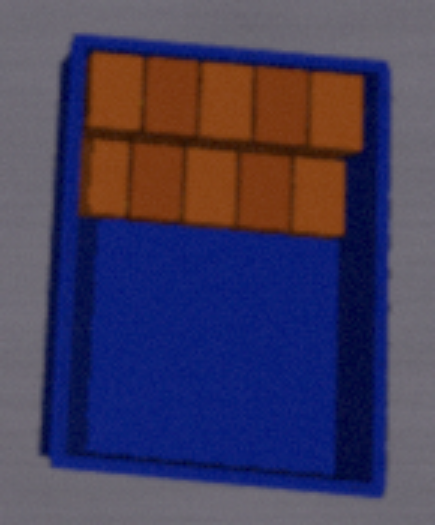

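```bash
python3 - <<'E'
from meas import *
t=load('top0')
P=np.array([ray(t,400+u/3,135+v/3,.06) for u,v in [(75,35),(388,62),(383,495),(50,465)]])*1000
print(P.round(0)); c=P.mean(0); print('c',c.round(1)); x=(P[0]+P[1]-P[2]-P[3])[:2]; y=(P[0]+P[3]-P[1]-P[2])[:2]
print(np.linalg.norm(x)/2,np.linalg.norm(y)/2,np.degrees(np.arctan2(x[1],x[0])),np.degrees(np.arctan2(-y[0],y[1])))
u=x/np.linalg.norm(x); print('space',c[:2]-59*u, 'floor-near',[ray(t,400+a/3,135+b/3,.004)*1000 for a,b in [(88,460),(335,475)]])
E
```

```text
[[ 719. -223.   60.]
 [ 698. -449.   60.]
 [ 392. -421.   60.]
 [ 413. -193.   60.]]
c [ 555.3 -321.5   60. ]
307.4591307054412 227.67340048997804 -5.470173279327123 -5.227230999970088
space [ 496.59099044 -315.91440543] floor-near [array([ 412.73933435, -234.56135606,    4.        ]), array([ 401.53828747, -415.1736919 ,    4.        ])]
```

```bash
python3 -m jog '[[0,0,30,5,85],[20,35,45,15,85],[45,80,45,25,85],[75,130,45,36,85],[105,180,45,46,85],[135,230,45,56,85],[165,280,45,66,85],[195,330,45,76,85],[225,380,45,86,85],[255,430,45,96,85]]'
```

```text
time: 1.4
tool_pos: [0.451, -0.2143, 0.3012]
tcp_rot: [-1.374, 0.906, -0.907]
wrist_force: [0.2, -0.8, -0.5]
width: 0.99
```

```bash
python3 -m jog '[[25,40,0,10,85],[50,85,-10,20,85],[75,128,-30,28,85],[90,155,-60,33,85],[97,167,-90,33,85],[97,167,-105,33,85],[97,167,-110,33,85],[97,167,-110,33,85],[97,167,-110,33,85],[97,167,-110,33,85]]'
python3 - <<'E'
from meas import *
from scipy.spatial.transform import Rotation as Ro
s=bot.read_state();R=Ro.from_rotvec(s['tcp_rot']).as_matrix();print(s['tool_pos'],s['q'],'jaw',np.degrees(np.arctan2(R[1,2],R[0,2])))
c=shot('wrist','w1');M=masks(c)
for k in comps(M['amber'],(0,0,640,400),300)[:3]: print(cv2.boundingRect(k),rect(c,k,.088))
c=shot('top','t1')
E
```

```text
time: 2.65
tool_pos: [0.548, -0.0496, 0.1925]
tcp_rot: [-1.519, 0.466, -0.469]
wrist_force: [-0.2, 0.1, 0.1]
width: 0.996
[ 0.54802042 -0.04957412  0.19247587] [-1.35474623e-01  7.74164365e-02  1.94250260e+00 -1.34944477e-05
  1.11964135e+00 -1.10924662e+00] jaw 55.79340889008401
(296, 162, 51, 72) {'c': (545.6, -48.2), 'L': 58.8, 'W': 38.9, 'ang': -33.7}
(537, 243, 43, 71) {'c': (719.6, 80.5), 'L': 71.3, 'W': 32.6, 'ang': -26.2}
(493, 244, 47, 41) {'c': (682.7, 53.4), 'L': 48.2, 'W': 14.0, 'ang': -73.5}
```

View pics/w1.png

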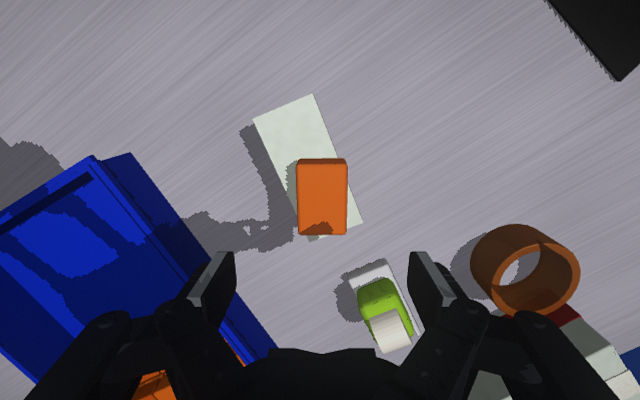

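The wrist view agrees with the top view: the bar's top is at (296–347, 162–234), about (546,-48) mm at -33.8°, and the jaws are in line with it. Next I go down and grip it.

```bash
python3 -m jog '[[-2,2,-30,0,75],[-2,2,-60,0,70],[-2,2,-80,0,65],[-2,2,-92,0,65],[-2,2,-97,0,65],[-2,2,-97,0,65],[-2,2,-97,0,36],[-2,2,-97,0,36],[-2,2,-97,0,36],[-2,2,-97,0,36]]' 30
python3 - <<'E'
from meas import *
shot('wrist','w2')
E
```

```text
time: 4.0
tool_pos: [0.5464, -0.0472, 0.0954]
tcp_rot: [-1.52, 0.465, -0.469]
wrist_force: [-0.0, -0.1, 5.5]
width: 0.458
```

View pics/w2.png

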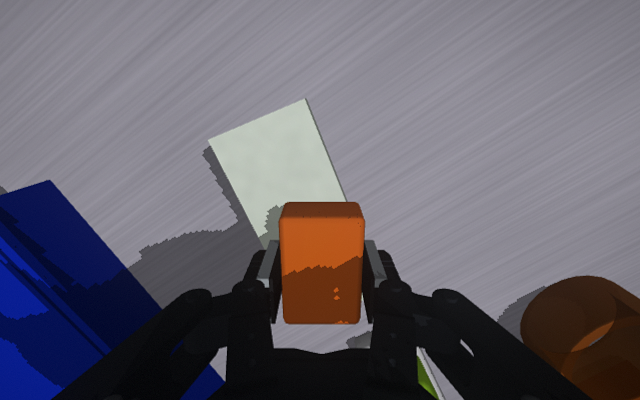

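The jaws have closed at 39 mm on the bar, which shows at (281–365, 202–323) between the pads. I'll lift it gently.

```bash
python3 -m jog '[[0,0,1,0,36],[0,0,3,0,36],[0,0,6,0,36],[0,0,10,0,36],[0,0,18,0,36],[0,0,30,0,36],[0,0,50,0,36],[0,0,70,0,36],[0,0,70,0,36],[0,0,70,0,36]]' 35
python3 - <<'E'
from meas import *
from scipy.spatial.transform import Rotation as Ro
s=bot.read_state();R=Ro.from_rotvec(s['tcp_rot']).as_matrix();print(s['tool_pos'],s['wrist_force'],s['width'],'jaw',np.degrees(np.arctan2(R[1,2],R[0,2])))
shot('scene','s3');c=shot('wrist','w3')
cv2.imwrite('pics/s3c.png',cv2.resize(load('s3')['pixels'][90:290,220:400,::-1],None,fx=3,fy=3))
E
```

```text
time: 5.3
tool_pos: [0.5452, -0.0471, 0.1641]
tcp_rot: [-1.52, 0.467, -0.467]
wrist_force: [0.1, 0.3, -1.7]
width: 0.461
[ 0.5452467  -0.04705327  0.1641158 ] [ 0.12223295  0.27719628 -1.66756701] 0.4605720122035832 jaw 55.832294204003375
```

View pics/s3c.png

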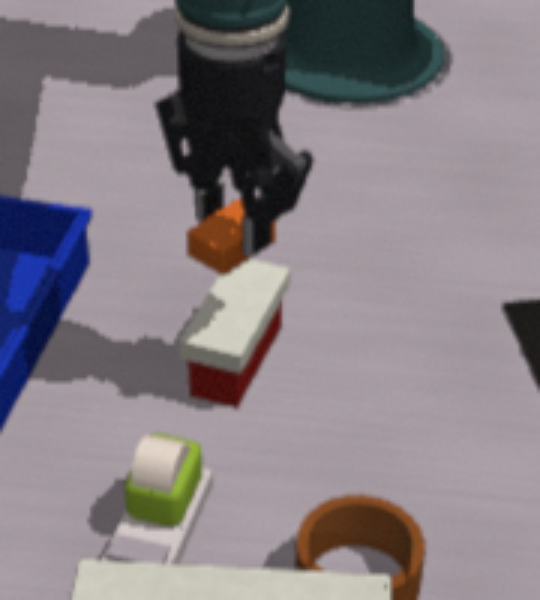

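View pics/w3.png

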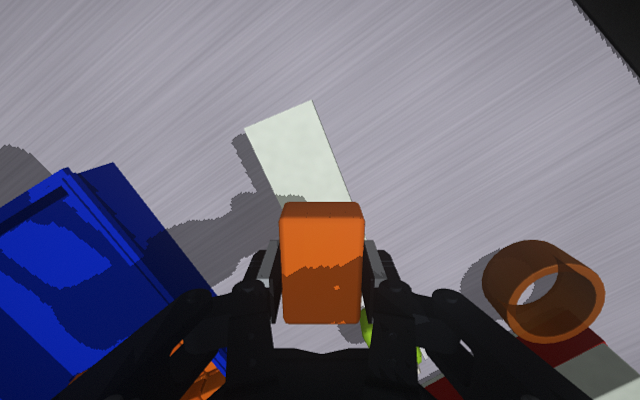

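The bar is held and clear of the lid, and the lid and tin look undisturbed. Its underside is about 32 mm below the TCP. Next it goes to the crate's empty half.

```bash
python3 -m jog '[[-3,-20,0,3,36],[-10,-60,0,8,36],[-18,-105,0,13,36],[-28,-150,0,18,36],[-36,-195,0,23,36],[-43,-235,0,27,36],[-47,-260,0,29,36],[-48,-269,0,29,36],[-48,-269,0,29,36],[-48,-269,-10,29,36]]' 35
python3 - <<'E'
from meas import *
from scipy.spatial.transform import Rotation as Ro
s=bot.read_state();R=Ro.from_rotvec(s['tcp_rot']).as_matrix();print(s['tool_pos'],s['wrist_force'],s['width'],s['q'],'jaw',np.degrees(np.arctan2(R[1,2],R[0,2])))
shot('top','t4')
c=load('t4');M=masks(c);u=M['white']
cv2.imwrite('pics/t4c.png',cv2.resize(c['pixels'][140:310,310:550,::-1],None,fx=3,fy=3))
for k in comps(u,(315,195,375,275))[:3]: print(cv2.boundingRect(k),rect(c,k,.063))
E
```

```text
time: 6.65
tool_pos: [0.4982, -0.3154, 0.1546]
tcp_rot: [-1.57, 0.069, -0.072]
wrist_force: [-0.9, -0.7, -0.8]
width: 0.461
[ 0.49820536 -0.31543011  0.15456135] [-0.9464803  -0.6971203  -0.77024345] 0.46137956440956235 [-6.06879606e-01  1.87067176e-01  1.89368613e+00  4.46913522e-04
  1.05948690e+00 -2.08815858e+00] jaw 84.8585057532741
(328, 205, 34, 59) {'c': (529.0, -46.4), 'L': 117.7, 'W': 51.6, 'ang': -12.1}
```

View pics/t4c.png

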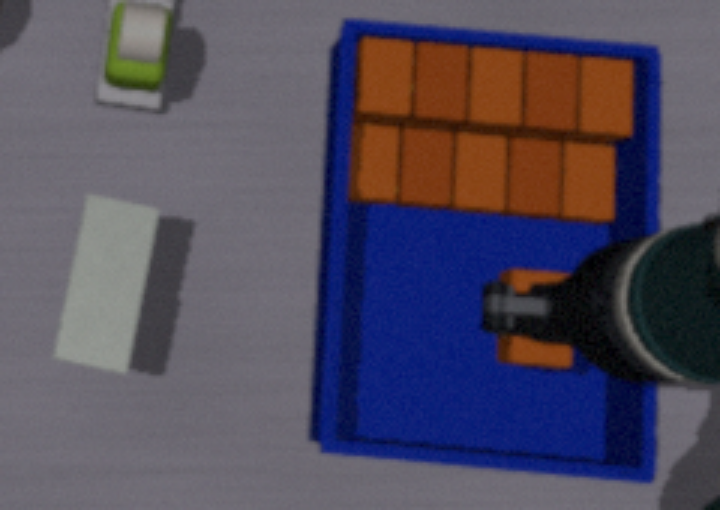

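The lid is now unobstructed and measures 118 x 52 mm at (529,-46) mm, -12.1°, which matches the size given. The bar hangs over the middle of the empty half. Lowering it now.

```bash
python3 -m jog '[[-1,0,-20,0,36],[-1,0,-50,0,36],[-1,0,-80,0,36],[-1,0,-98,0,36],[-1,0,-108,0,36],[-1,0,-113,0,36],[-1,0,-115,0,36],[-1,0,-116,0,36],[-1,0,-116,0,36],[-1,0,-116,0,36]]' 35
```

```text
time: 7.95
tool_pos: [0.4967, -0.3163, 0.0388]
tcp_rot: [-1.57, 0.07, -0.071]
wrist_force: [-0.4, 0.7, -1.1]
width: 0.458
```

```bash
python3 -m jog '[[0,0,-1,0,36],[0,0,-1,0,36],[0,0,-2,0,36],[0,0,-2,0,36],[0,0,-2.5,0,36],[0,0,-2.5,0,36],[0,0,-2.5,0,36],[0,0,-2.5,0,36],[0,0,-2.5,0,36],[0,0,-2.5,0,36]]' 35
python3 - <<'E'
from meas import *
c=shot('wrist','w5')
E
```

```text
time: 9.2
tool_pos: [0.4966, -0.3162, 0.0365]
tcp_rot: [-1.57, 0.071, -0.071]
wrist_force: [-2.2, 0.2, 5.2]
width: 0.459
```

View pics/w5.png

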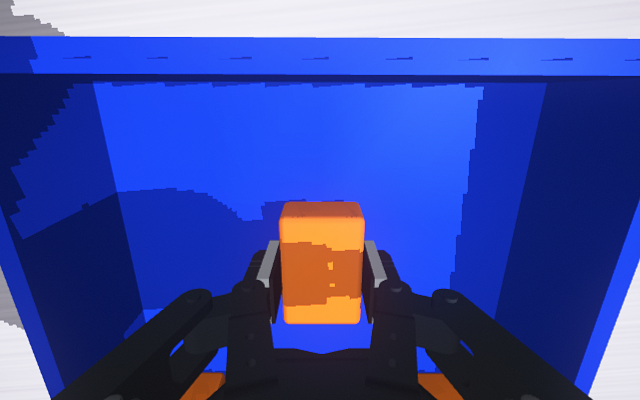

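The bar touches the floor at the height I predicted, with about 5 N of contact, and it sits between the pads at (280–365, 202–323). Letting go and rising.

```bash
python3 -m jog '[[0,0,0,0,42],[0,0,0,0,50],[0,0,0,0,60],[0,0,0,0,65],[0,0,5,0,65],[0,0,20,0,70],[0,0,50,0,75],[0,0,90,0,80],[0,0,130,0,85],[0,0,140,0,85]]' 35
python3 - <<'E'
from meas import *
c=shot('wrist','w6');M=masks(c)
for k in comps(M['amber'],(0,0,640,400),300)[:3]: print(cv2.boundingRect(k),rect(c,k,.029))
c=shot('top','t6')
E
```

```text
time: 10.5
tool_pos: [0.4986, -0.3175, 0.1808]
tcp_rot: [-1.574, 0.065, -0.076]
wrist_force: [0.3, -0.9, 0.1]
width: 1.0
(303, 256, 116, 111) {'c': (649.4, -287.6), 'L': 145.7, 'W': 128.8, 'ang': -6.3}
(225, 255, 78, 112) {'c': (640.9, -395.9), 'L': 148.3, 'W': 86.3, 'ang': -6.7}
(302, 149, 43, 64) {'c': (495.8, -316.6), 'L': 60.9, 'W': 38.7, 'ang': -5.1}
```

View pics/w6.png

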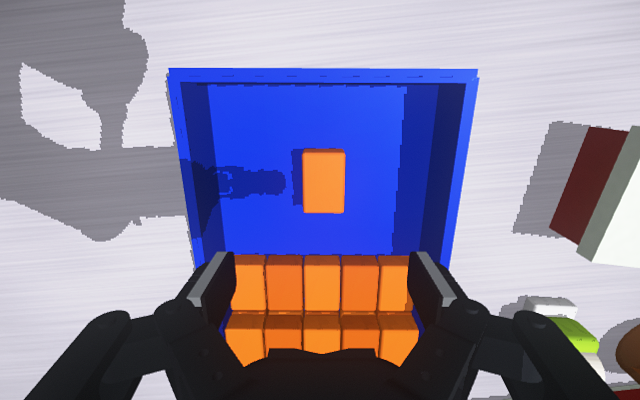

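The bar lies flat at (496,-317) mm, -5.1°, at pixels (303–345, 149–213), alone on the floor. Before gripping the lid I'll work out the fingertip depth from the gripped picture w2, since the tips must not reach below the skirt when I set it down.

```bash
python3 - <<'E'
from h import *
from scipy.spatial.transform import Rotation as Ro
c=load('w2');Rt=Ro.from_rotvec([-1.52,.465,-.469]).as_matrix();p=np.array([.5464,-.0472,.0954])
R=c['R'];o=Rt.T@(-R.T@c['t']-p);print('cam in tool mm',o*1e3)
for u,v in [(269,242),(280,240),(374,240),(363,240),(260,278),(387,278)]:
    d=Rt.T@R.T@np.array([(u-c['cx'])/c['fx'],(v-c['cy'])/c['fy'],1])
    for X in (11e-3,-11e-3): s=(X-o[0])/d[0]; print((u,v),((o+s*d)*1e3).round(1))
a=cv2.resize(c['pixels'][190:340,230:420,::-1],None,fx=4,fy=4); cv2.imwrite('pics/w2c.png',a)
E
```

```text
cam in tool mm [ -80.82673784 -118.00036108   -0.32979026]
(269, 242) [ 11.   59.5 -34.6]
(269, 242) [-11.   17.  -26.4]
(280, 240) [ 11.   62.4 -27.8]
(280, 240) [-11.   19.2 -21.2]
(374, 240) [11.  62.4 34.6]
(374, 240) [-11.   19.2  26.3]
(363, 240) [11.  62.4 27.3]
(363, 240) [-11.   19.2  20.7]
(260, 278) [ 11.   18.8 -32.6]
(260, 278) [-11.  -14.  -24.9]
(387, 278) [11.  18.8 34.2]
(387, 278) [-11. -14.  26.]
```

View pics/w2c.png

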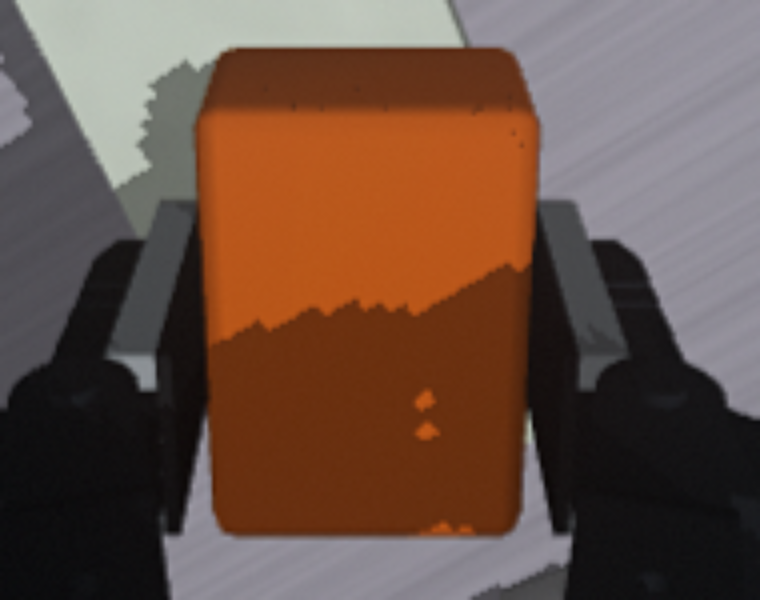

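At 39 mm opening the tips stand about 19 mm ahead of the TCP, with the pad offset at 20.9 mm against 19.5 mm expected, so that holds up. At 52 mm they should stand about 17 mm ahead. I'll grip the lid with the TCP 21 mm above the skirt's edge, at z ≈ 66.

```bash
python3 -m jog '[[2,20,10,0,85],[6,60,15,-2,85],[12,110,15,-4,85],[18,160,15,-6,85],[24,210,10,-7,85],[29,250,0,-7,85],[32,270,0,-7,85],[32,270,0,-7,85],[32,270,0,-7,85],[32,270,0,-7,85]]'
python3 - <<'E'
from meas import *
from scipy.spatial.transform import Rotation as Ro
s=bot.read_state();R=Ro.from_rotvec(s['tcp_rot']).as_matrix();print(s['tool_pos'],'jaw',np.degrees(np.arctan2(R[1,2],R[0,2])))
c=shot('wrist','w7');M=masks(c);P=c['pixels']
hsv=cv2.cvtColor(P,cv2.COLOR_RGB2HSV);print(hsv[190,325],hsv[190,200])
for k in comps(M['white'],(200,60,450,260),300)[:3]: print(cv2.boundingRect(k),rect(c,k,.063))
E
```

```text
time: 11.85
tool_pos: [0.5282, -0.0467, 0.1755]
tcp_rot: [-1.564, 0.168, -0.167]
wrist_force: [-0.6, 0.4, 0.8]
width: 0.995
[ 0.52819361 -0.04668152  0.17554908] jaw 77.77678005259095
[ 55  14 201] [128  22  91]
(286, 126, 70, 134) {'c': (526.1, -47.3), 'L': 113.1, 'W': 52.3, 'ang': -12.2}
```

View pics/w7.png

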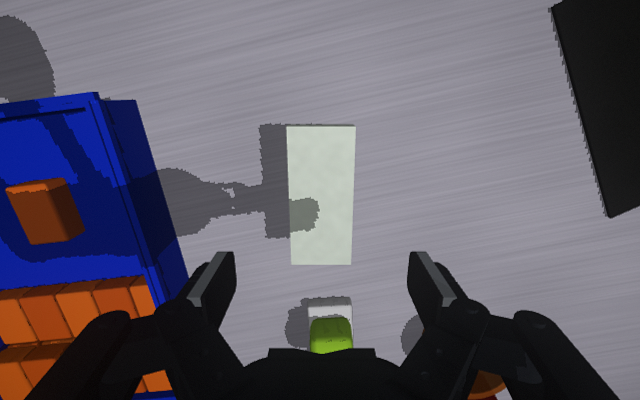

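The wrist view confirms the lid at (286–356, 126–265), about (528,-47) mm, with the jaws aligned to it. The dispenser, at row 297 and below, is clear of the fingers. Going down and gripping the skirt.

```bash
python3 -m jog '[[0,0,-25,0,85],[0,0,-60,0,80],[0,0,-85,0,75],[0,0,-100,0,75],[0,0,-107,0,75],[0,0,-110,0,75],[0,0,-110,0,60],[0,0,-110,0,48],[0,0,-110,0,48],[0,0,-110,0,48]]' 40
python3 - <<'E'
from meas import *
c=shot('wrist','w8')
E
```

```text
time: 13.15
tool_pos: [0.5294, -0.0462, 0.0669]
tcp_rot: [-1.564, 0.165, -0.168]
wrist_force: [0.0, -0.1, 6.4]
width: 0.6
```

View pics/w8.png

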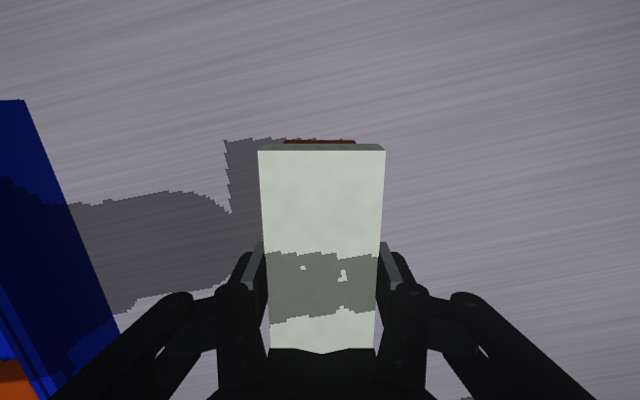

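The jaws closed at 51 mm on the skirt, centred, with the lid at (258–385, 146–348). I'll lift slowly and straight up until the skirt is clear of the rim.

```bash
python3 -m jog '[[0,0,1,0,48],[0,0,2,0,48],[0,0,4,0,48],[0,0,7,0,48],[0,0,10,0,48],[0,0,14,0,48],[0,0,18,0,48],[0,0,24,0,48],[0,0,30,0,48],[0,0,30,0,48]]' 40
python3 - <<'E'
from meas import *
s=bot.read_state();print(s['tool_pos'],s['wrist_force'],s['torque'],s['width'])
c=shot('scene','s9');shot('wrist','w9')
cv2.imwrite('pics/s9c.png',cv2.resize(c['pixels'][90:290,220:400,::-1],None,fx=3,fy=3))
E
```

```text
time: 14.45
tool_pos: [0.5291, -0.0462, 0.0966]
tcp_rot: [-1.564, 0.165, -0.168]
wrist_force: [0.0, -0.5, -0.9]
width: 0.6
[ 0.52910396 -0.04615923  0.09662178] [ 0.02813914 -0.49485013 -0.88407698] [ 0.03631439 -0.02098662  0.09008894] 0.5998154843407119
```

View pics/s9c.png

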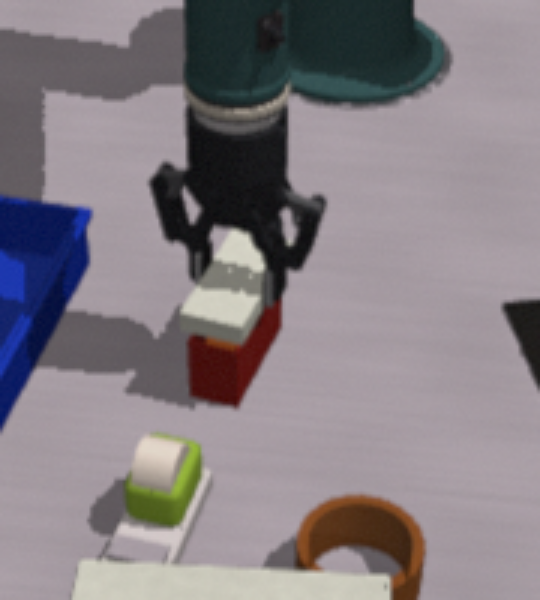

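View pics/w9.png

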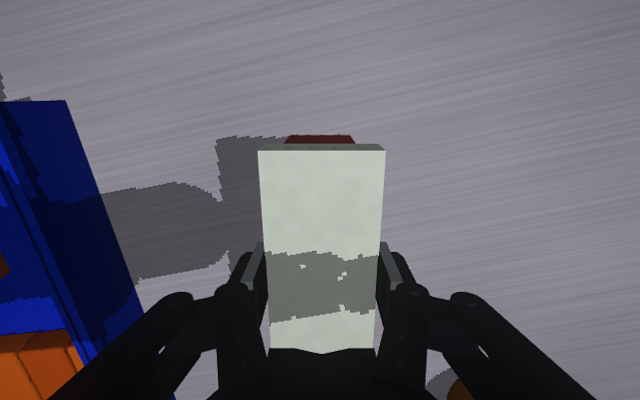

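The lid is off and level, and the tin is standing where it was. Taking it up and over to the mat centre at (498,302) mm, with a turn of +29° to line it up with the mat.

```bash
python3 -m jog '[[0,0,20,0,48],[0,15,40,0,48],[-3,50,50,4,48],[-8,95,50,8,48],[-13,145,50,13,48],[-18,195,50,18,48],[-23,245,45,22,48],[-27,290,40,26,48],[-30,330,30,29,48],[-31,348,20,29,48]]' 40
python3 -m jog '[[0,0,-10,0,48],[0,0,-20,0,48],[0,0,-20,0,48],[0,0,-20,0,48],[0,0,-20,0,48],[0,0,-20,0,48],[0,0,-20,0,48],[0,0,-20,0,48],[0,0,-20,0,48],[0,0,-20,0,48]]' 40
python3 - <<'E'
from meas import *
from scipy.spatial.transform import Rotation as Ro
s=bot.read_state();R=Ro.from_rotvec(s['tcp_rot']).as_matrix();print(s['tool_pos'],s['wrist_force'],'jaw',np.degrees(np.arctan2(R[1,2],R[0,2])))
c=shot('wrist','w10');shot('top','t10');shot('scene','s10')
c=load('t10');cv2.imwrite('pics/t10c.png',cv2.resize(c['pixels'][150:330,110:380,::-1],None,fx=2.9,fy=2.9))
E
```

```text
time: 15.8
tool_pos: [0.497, 0.3038, 0.1152]
tcp_rot: [-1.558, -0.232, 0.232]
wrist_force: [0.4, -0.4, -1.0]
width: 0.6
time: 17.05
tool_pos: [0.4974, 0.302, 0.0957]
tcp_rot: [-1.558, -0.231, 0.231]
wrist_force: [0.3, -0.1, -1.0]
width: 0.598
[0.49742116 0.30198538 0.09574056] [ 0.30047285 -0.08861303 -0.98203208] jaw 106.83651969721436
```

View pics/t10c.png

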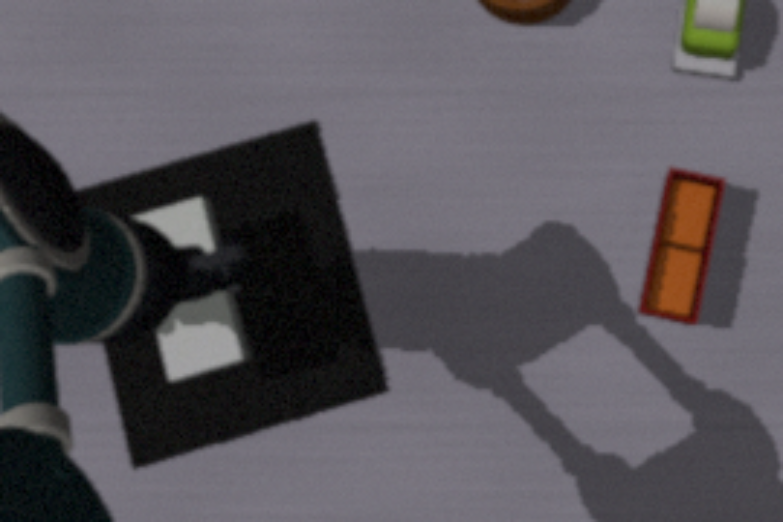

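View pics/w10.png

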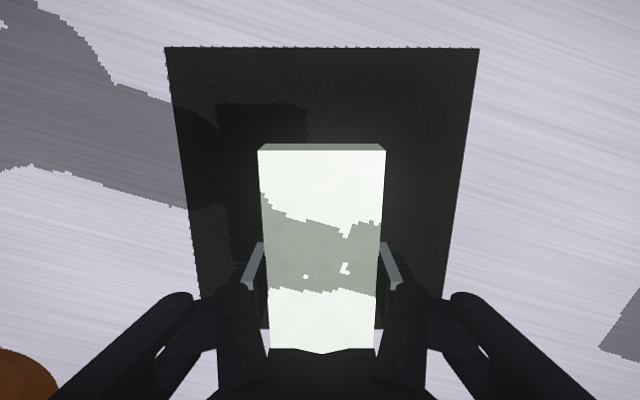

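The lid hangs over the mat and is parallel to it in the wrist view: mat (165–478, 47–300), lid (258–385). Its skirt edge is about 22 mm below the TCP, so it should touch at z ≈ 26.

```bash
python3 -m jog '[[1,0,-15,0,48],[1,0,-35,0,48],[1,0,-50,0,48],[1,0,-60,0,48],[1,0,-65,0,48],[1,0,-67,0,48],[1,0,-68,0,48],[1,0,-68.5,0,48],[1,0,-68.5,0,48],[1,0,-68.5,0,48]]' 40
```

```text
time: 18.45
tool_pos: [0.4986, 0.302, 0.0275]
tcp_rot: [-1.558, -0.231, 0.23]
wrist_force: [0.0, -0.4, -1.4]
width: 0.602
```

```bash
python3 -m jog '[[0,0,-0.5,0,48],[0,0,-1,0,48],[0,0,-1,0,48],[0,0,-1.5,0,48],[0,0,-1.5,0,48],[0,0,-2,0,48],[0,0,-2,0,48],[0,0,-2,0,48],[0,0,-2,0,48],[0,0,-2,0,48]]' 40
```

```text
time: 19.7
tool_pos: [0.4986, 0.302, 0.0259]
tcp_rot: [-1.558, -0.231, 0.231]
wrist_force: [-2.2, -2.3, 5.3]
width: 0.601
```

There is 5 N of contact at z = 25.9, as predicted. Releasing slowly and backing up.

```bash
python3 -m jog '[[0,0,0,0,54],[0,0,0,0,60],[0,0,0,0,70],[0,0,0,0,80],[0,0,0,0,80],[0,0,5,0,80],[0,0,25,0,80],[0,0,60,0,80],[0,0,100,0,80],[0,0,130,0,80]]' 40
python3 -m jog '[[-5,0,20,0,80],[-20,-10,50,0,80],[-40,-60,70,0,80],[-50,-115,80,0,80],[-60,-170,80,0,80],[-60,-220,80,0,80],[-60,-230,80,0,80],[-60,-230,80,0,80],[-60,-230,80,0,80],[-60,-230,80,0,80]]'
python3 - <<'E'
from meas import *
c=shot('top','t12');shot('scene','s12');M=masks(c)
for k in comps(M['white'],(120,180,260,320))[:2]: print('lid',cv2.boundingRect(k),rect(c,k,.022))
for k in comps(M['amber'],(425,215,520,300))[:2]: print('bar',cv2.boundingRect(k),rect(c,k,.029))
cv2.imwrite('pics/t12c.png',cv2.resize(c['pixels'][100:330,110:560,::-1],None,fx=1.7,fy=1.7))
E
```

```text
time: 20.95
tool_pos: [0.4994, 0.3025, 0.1591]
tcp_rot: [-1.557, -0.233, 0.228]
wrist_force: [0.7, -0.2, 0.3]
width: 0.937
time: 22.2
tool_pos: [0.4385, 0.073, 0.2352]
tcp_rot: [-1.558, -0.232, 0.232]
wrist_force: [0.3, -1.0, -0.3]
width: 0.934
lid (168, 221, 30, 32) {'c': (520.2, 309.0), 'L': 71.6, 'W': 51.5, 'ang': 16.9}
bar (458, 236, 19, 27) {'c': (498.1, -314.0), 'L': 57.1, 'W': 38.1, 'ang': -5.6}
```

View pics/t12c.png

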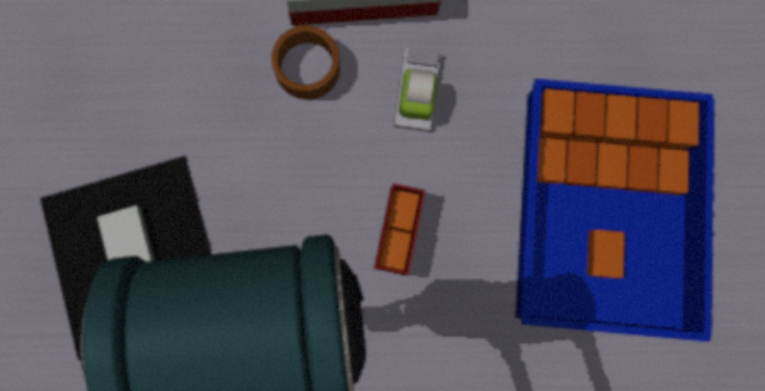

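View pics/s12.png

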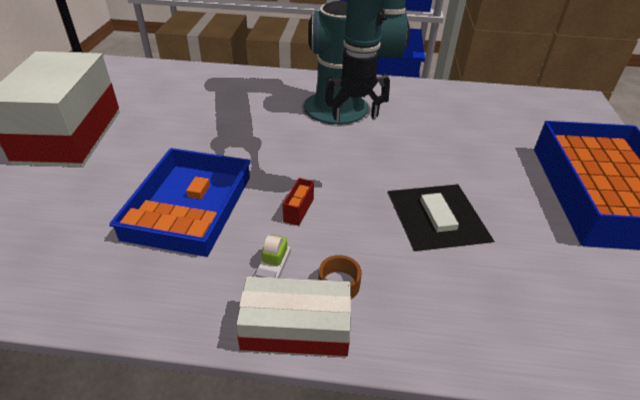

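The scene view shows the lid on the mat at (438,212), the bar in the crate at (198,187) and the tin standing at (298,202). The arm covers part of the lid in the top view, so I'll move it aside to finish the measurement.

```bash
python3 -m jog '[[0,-40,0,0,80],[0,-90,20,0,80],[0,-140,20,0,80],[0,-180,20,0,80],[0,-200,20,0,80],[0,-200,20,0,80],[0,-200,20,0,80],[0,-200,20,0,80],[0,-200,20,0,80],[0,-200,20,0,80]]'
python3 - <<'E'
from meas import *
c=shot('top','t13');M=masks(c);a=load('t4');Ma=masks(a)
for k in comps(M['white'],(120,180,260,320))[:1]: print('lid',cv2.boundingRect(k),rect(c,k,.022))
for k in comps(cv2.bitwise_or(M['black'],M['white']),(120,180,260,320))[:1]: print('mat',rect(c,k,.004))
h=cv2.cvtColor(c['pixels'],cv2.COLOR_RGB2HSV); sat=((h[:,:,1]>140)&(h[:,:,0]<15)|((h[:,:,0]>170)&(h[:,:,1]>140))).astype(np.uint8)*255
for k in comps(sat,(315,190,375,280))[:1]: print('tin',rect(c,k,.06))
for nm,(x0,y0,x1,y1) in dict(disp=(335,120,385,185),tape=(262,105,318,165)).items():
    d=cv2.absdiff(c['pixels'][y0:y1,x0:x1],load('top0')['pixels'][y0:y1,x0:x1]);print(nm,d.mean(),d.max())
E
```

```text
time: 23.55
tool_pos: [0.4385, -0.1276, 0.2553]
tcp_rot: [-1.558, -0.231, 0.231]
wrist_force: [0.1, 0.6, 0.2]
width: 0.936
lid (168, 222, 34, 51) {'c': (502.9, 303.6), 'L': 107.3, 'W': 50.7, 'ang': 16.9}
mat {'c': (498.2, 301.9), 'L': 218.1, 'W': 198.5, 'ang': 16.7}
tin {'c': (528.0, -46.2), 'L': 106.0, 'W': 41.4, 'ang': -12.2}
disp 3.442974358974359 14
tape 3.4745039682539685 22
```

The mat, tin, dispenser and tape all check out. The lid measures 107 mm where it should be 118 mm, so I'll look at why.

```bash
python3 - <<'E'
from meas import *
c=load('t13')
cv2.imwrite('pics/t13c.png',cv2.resize(c['pixels'][180:330,120:270,::-1],None,fx=4,fy=4))
g=c['pixels'].min(2)
for k in comps(((g>75)*255).astype(np.uint8),(152,205,225,295))[:2]: print(cv2.boundingRect(k),rect(c,k,.022))
E
```

```text
(167, 221, 37, 59) {'c': (498.4, 302.3), 'L': 119.9, 'W': 54.4, 'ang': 16.5}
```

View pics/t13c.png

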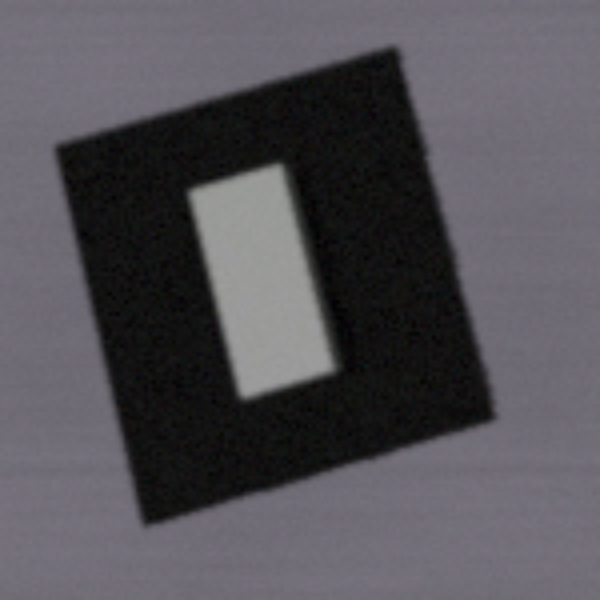

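The shortfall came from the colour mask cutting off part of the lid. By brightness the lid is 120 x 54 mm at (498,302) mm, and the picture shows it whole and centred on the mat, at crop pixels (188–337, 163–400). Handing in.

```bash
python3 -c "
from workcell import bot
print(bot.finish_job())"
```

```text
the job is handed in; nothing more can be done
None
```

The job is done and handed in after about 24 s of robot time. I set the soap bar down flat in the crate's empty half first. Then I lifted the lid straight off the tin and laid it right way up on the middle of the mat.

**Last checks:**
- **Bar:** it lies flat at (498, -314) mm, within 3 mm of the centre of the empty half.
- **Lid:** its centre is at (498.4, 302.3) mm and the mat's is at (498.2, 301.9) mm, with the two in line.
- **Tin:** it is still standing at (528, -46) mm, -12.2°, within about 1 mm of where the lid sat on it.
- **Dispenser and tape:** both look unchanged from the first picture.
- **Forces:** the highest wrist reading I saw was about 6 N. The gripper was open and clear of everything at the end.

**Disagreement:** the first lid measurement came out 107 mm long instead of 118 mm because the colour mask clipped it. Measuring by brightness gave 120 x 54 mm, and the picture showed the whole lid.

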